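# Medal under its dust cover: hold the cover ready

### The arm

A 7-joint arm with a two-finger parallel gripper is mounted at the origin on the work surface. World frame = base frame: x ahead of the robot, y to its left, z up, the work surface at z = 0. Lengths are in m, angles in rad, forces in N, time in s.
With the tool pointing down it reaches from about 0.4 to 0.875 m from the base axis. Payload 19.3 kg.
Tool frame: the origin (TCP) lies at the very end of the fingers, on their centre line; the grasp point (between the pads) lies 19 mm behind it; z points along the fingers, y is the line along which they close (so a half turn about z gives the same grasp; the last joint's range is limited). The gripper opens to 85 mm and grips with 20 to 120 N. Pads are 22 mm wide; open, the fingers measure 114 mm over their backs; the gripper's body (76 mm by 85 mm) begins 54 mm behind the grasp point. The pads swing forward as they close: fully open they stand 13 mm farther back than shut.
Start: joints at [-1.205, 0.521, -0.036, 1.599, 0.021, 1.021, -0.113], TCP at [0.264, 0.567, 0.204] pointing down, gripper open.
Joint ranges: [-2.91, 2.91], [-0.3, 2.13], [-1.5, 1.42], [0.17, 2.43], [-1.26, 4.41], [0.16, 1.93], [-2.52, 2.52]. Speed limits (rad/s): [1.89, 1.89, 2.39, 2.39, 3.01, 3.01, 3.01].

### API

Orientations are given as [roll, pitch, yaw] about the fixed x, y, z axes, in that order (R = Rz(yaw) Ry(pitch) Rx(roll)).
In Python, from workcell import monitor, optics, job_done gives the robot as it stands.
- The arm moves only by the shell command python3 -m handwheel 'ROWS' [FORCE]. ROWS is JSON, a list of rows, each an object of numbers: "dx", "dy", "dz": the shift along the tool's x, y, z in cm; "wx", "wy", "wz": the turn, a rotation vector about the tool's x, y, z in rad; "claw": the opening in per cent of the stroke, from 0 (shut) to 100 (fully open). A call has 1 to 8 rows; each row shifts and turns the commanded pose from where the row before left it, along the tool's axes as they then stand; what a row does not reach is not made up. A row lasts 1/8 s, in which the tool goes at most 62.5 mm and 10.7 degrees, less where a joint would pass 70% of its speed; a pose out of reach is approached as far as the arm can. A call with a gripper value outside its range is refused whole. The fingers move at their own pace and stop on an object; FORCE is the grip in N (left out, the last holds). Time passes only in rows, so rows that do not move let the fingers close. It gives the time, the measured TCP pose, the force, the opening and the grip force at its end, in the units of the state.
- monitor.observe(): the state, without advancing time (a new reading comes with each control period).
- optics.grab_frame(name): name is "scene" or "side" or "wrist"; returns a dict with "frame" (480x640x3 uint8, blue, green, red), "fovy" (degrees; the focal length in pixels is half the picture's height over the tangent of half this angle, whatever the lens; pixels are square), "cx", "cy" (the principal point, pixels), "R" (3x3) and "t" (3): a world point X has camera coordinates R X + t. Camera axes: x right, y down, z forward; pixel columns grow to the right and rows downward; lengths in m; the calibration is good to about 2 mm. A picture is of the moment at which its call begins. There is no depth.
- job_done(): hands the job in; it is judged then, once.
Trained networks look in the newest picture that a camera, given by its name, has taken for a name from the list of things; names that differ only in an ending like _2 or _b are one class to them, and where a whole thing is asked for, a point or a joint stands for the part that bears it (a point fixed in the world has none). Each returns a list of dicts, best first, with "p" (0 to 1); they miss things now and then, are a little off and sometimes report something else, mostly with a low value. They report only what shows in the picture. A call takes as long as a camera call. They do not tell look-alikes from the thing itself.
- optics.masks_of(name, camera): "region" (480x640 bool, what is visible of it) and "rect" ([left, top, width, height] in pixels, round what is visible of it).
The state is a dict: "clock": time; "qpos": joint angles; "qd": joint speeds; "joint_efforts": joint torques, N m; "position": TCP position; "tool_rot": TCP orientation; "force": force on the tool from outside, world axes, zero at the start; "moment": the same for the moment, N m; "grip_width": finger opening in m; "finger_force": force on a finger pad.
Only numpy, scipy, OpenCV 4.12 (cv2) and the standard library are available. Lean on these libraries where they do the work, as an engineer would, in place of code of your own. Each camera call takes 0.05 s, during which the arm holds its last target. There are 200 camera calls.

### The job

Set the little board with the brass medal on the dark wooden base, centred and square with it, and let go of it. Then take the dark dust cover by its handle, carry it over the row of books, and hold it level over the base and medal, centred and square with the base, its rim about a centimetre above the base and touching neither base nor medal board, so that I can check the fit: finish while still holding it there. Do not touch the books, and leave everything else on the desk where it is.

Things in the scene. Friction and masses are not known exactly. Their poses are not given: they have to be found in the camera images.
- base_top (a point): Display base: plain dark wooden block with a thin brass line round its foot, 110 (x) x 150 (y) x 32 mm high, fixed to the desk, on the robot's left. This point is the centre of its flat top face; its y axis runs along the block's long side, z up.
- mount_centre (a point): Medal board, loose, about 0.1 to 0.2 kg: wooden board 60 (x) x 100 (y) x 10 mm thick, with a brass medal standing upright on its middle: a plaque 14 mm thick (x), 44 mm wide (y), rising to 50 mm above the board's underside with a rounded top. It can be gripped across the 14 mm. This point is the centre, half-way up: 25 mm above the underside, 15 mm above the board's upper face; y along the long side, z up. It starts on the desk to the robot's right; the same either way round.
- cover_centre (a point): Dust cover, loose, about 0.2 to 0.35 kg: dark blue-green open-bottomed box, 96 (x) x 136 (y) x 70 mm high outside, walls and top 4 mm, rim down, with a solid wooden bar handle on the middle of its top, 16 mm thick (x), 60 mm long (y), 34 mm high, so 104 mm high in all. This point is the centre, half-way up: 52 mm above the rim, 18 mm below the foot of the handle; y along the long side, z up. It starts rim down on the desk to the robot's right; the same either way round.
- row_top (a point): Row of pocket books in a steel rack, fixed to the desk between the cover and the base: 300 (x) x 80 (y) x 120 mm high. This point is the centre of its top, 120 mm above the desk; x along the row.
- spool: Bystander: red thread spool, 48 dia x 54 mm. Origin under its centre.
- jar: Bystander: amber jar with brass cap, 60 dia x 70 mm. Origin under its centre.
- mug: Bystander: white mug, 76 dia x 85 mm. Origin under its centre.
- puck: Bystander: yellow tape-measure puck, 56 dia x 18 mm. Origin under its centre.
- driver: Bystander: screwdriver lying down, 170 mm long. Origin under its centre.
- figurine: Bystander: white china figurine, 52 dia x 85 mm. Origin under its centre.
- tin: Bystander: flat brass tin, 60 x 85 x 28 mm. Origin under its centre.
Mind the look-alikes: they are no part of the job. What is shaped like the part that bears mount_centre but purple is not meant. What is shaped like the part that bears base_top but red is not meant.

How it is judged:
By the outcome, as a careful person would: the job done as asked, in the order asked, and still so for the second after the job is handed in, while the arm keeps its last pose, push and grip.
It also fails if it takes over 72 s, if anything falls off the work surface, if the arm or the gripper's body presses on something with over 40 N, if the wrist force passes 120 N, or if a joint passes its speed limit or range.

## Working session

There is one attempt and no reset: what is moved stays moved. The work goes in short steps, Python scripts to look and compute and a shell command to move; the robot and the scene stay as the last step left them, time stands still between calls to the robot, and variables do not carry over. Pictures are saved under pics/ and viewed, at most 10 in all, crops included, and the job is handed in when it is done.

```bash
mkdir -p pics
python3 - <<'E'
from workcell import monitor, optics
import cv2, numpy as np
s=monitor.observe(); print({k:np.round(v,3).tolist() for k,v in s.items()})
for c in ["scene","side"]:
    f=optics.grab_frame(c); cv2.imwrite(f"pics/{c}0.png",f["frame"]); print(c,f["fovy"],f["cx"],f["cy"],np.round(f["R"],4).tolist(),np.round(f["t"],4).tolist())
    for n in ["base_top","mount_centre","cover_centre","row_top","tin","mug"]:
        try: print(n,[(round(m["p"],2),np.round(m["rect"]).tolist()) for m in optics.masks_of(n,c)])
        except Exception as e: print(n,e)
E
```

```text
{'clock': 0.0, 'qpos': [-1.205, 0.522, -0.036, 1.6, 0.021, 1.021, -0.113], 'qd': [0.0, 0.0, 0.002, 0.002, 0.001, -0.001, 0.0], 'joint_efforts': [0.0, -92.709, 1.98, -36.995, 0.018, 0.008, 0.0], 'position': [0.264, 0.566, 0.203], 'tool_rot': [-3.14, 0.0, 2.706], 'force': [-0.363, -0.381, -0.622], 'moment': [0.011, -0.051, 0.043], 'finger_force': 0.0, 'grip_width': 0.086}
scene 46.49220084914859 319.21480617841917 241.95019696662828 [[0.0053, 0.9999, -0.0137], [0.8155, -0.0122, -0.5786], [-0.5787, -0.0081, -0.8155]] [-0.0108, -0.3917, 1.7531]
base_top [(0.91, [414.0, 162.0, 65.0, 50.0])]
mount_centre [(0.91, [203.0, 207.0, 39.0, 20.0]), (0.72, [146.0, 214.0, 42.0, 29.0])]
cover_centre [(0.67, [181.0, 257.0, 67.0, 60.0])]
row_top [(0.75, [300.0, 176.0, 34.0, 120.0]), (0.63, [489.0, 214.0, 24.0, 22.0])]
tin [(0.79, [148.0, 302.0, 43.0, 40.0])]
mug [(0.81, [490.0, 255.0, 52.0, 50.0])]
side 51.66822223483933 317.84357556401153 241.9069695524735 [[-0.9409, -0.3388, -0.0017], [-0.2074, 0.5798, -0.7879], [0.2679, -0.7409, -0.6158]] [0.5309, 0.1919, 1.3766]
base_top [(0.87, [284.0, 287.0, 62.0, 56.0]), (0.67, [331.0, 364.0, 73.0, 52.0])]
mount_centre []
cover_centre [(0.56, [310.0, 192.0, 32.0, 36.0])]
row_top [(0.67, [285.0, 227.0, 48.0, 48.0])]
tin [(0.44, [303.0, 184.0, 16.0, 19.0])]
mug []
```

View pics/scene0.png

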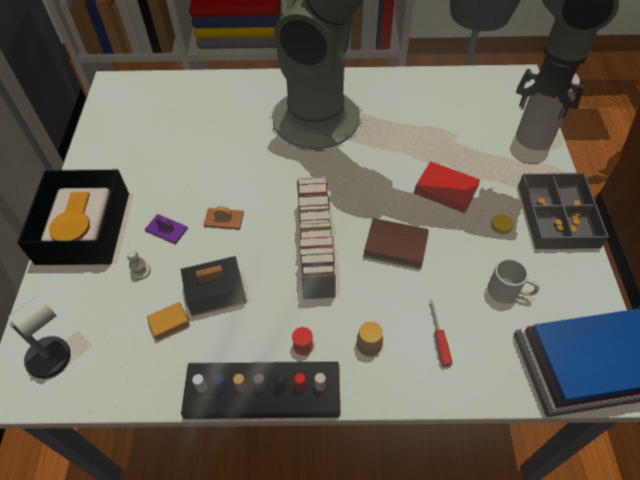

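View pics/side0.png

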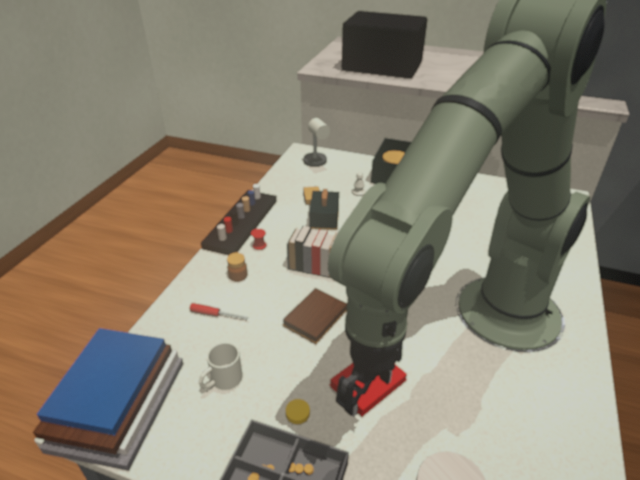

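The scene picture shows the brown base at (397,243), the wooden medal board at (224,217) with the purple decoy at (166,228), the cover at (213,285), and the books at (317,238). In the side picture the base is at (316,314), with the arm hiding the red decoy and the mount.

```bash
cat > h.py <<'E'
from workcell import monitor, optics
import cv2, numpy as np
from scipy.optimize import minimize
from scipy.spatial.transform import Rotation as Ro
def box(sx,sy,z0,z1,n=1): return np.array([[a*sx/2,b*sy/2,z] for a in(-1,1) for b in(-1,1) for z in(z0,z1)])
def plaque():
    a=np.linspace(0,np.pi,13); 
    return np.array([[s*.007,.022*np.cos(t),.028+.022*np.sin(t)] for s in(-1,1) for t in a]+[[s*.007,b*.022,.01] for s in(-1,1) for b in(-1,1)])
# z measured from the part's underside
M={"base_top":[box(.110,.150,0,.032)],"mount_centre":[box(.06,.1,0,.01),plaque()],
   "cover_centre":[box(.096,.136,0,.07),box(.016,.06,.07,.104)],"row_top":[box(.3,.08,0,.12)]}
def proj(f,X):
    c=X@np.array(f["R"]).T+f["t"]; F=240/np.tan(np.radians(f["fovy"])/2)
    return c[:,:2]/c[:,2:]*F+[f["cx"],f["cy"]]
def pose(P,X): # x,y,z,yaw
    return X@Ro.from_euler('z',P[3]).as_matrix().T+P[:3]
def sil(f,name,P,S=4):
    im=np.zeros((480*S,640*S),np.uint8)
    for X in M[name]:
        u=proj(f,pose(P,X)); h=cv2.convexHull(((u+.5)*S*16).astype(np.int32)); cv2.fillConvexPoly(im,h,1,shift=4)
    return im
def ground(f,uv,z):
    F=240/np.tan(np.radians(f["fovy"])/2); R=np.array(f["R"]); C=-R.T@f["t"]
    d=R.T@np.array([(uv[0]-f["cx"])/F,(uv[1]-f["cy"])/F,1]); return C+d*(z-C[2])/d[2]
def fit(obs,name,z=0,yaws=None,guess=None):
    """obs: list of (frame, mask)"""
    S=4; big=[cv2.resize(m.astype(np.uint8),None,fx=S,fy=S,interpolation=cv2.INTER_NEAREST) for _,m in obs]
    def cost(p):
        c=0
        for (f,_),b in zip(obs,big):
            s=sil(f,name,[p[0],p[1],z,p[2]],S); c+=1-(s&b).sum()/max(1,(s|b).sum())
        return c/len(obs)
    f,m=obs[0]; ys,xs=np.nonzero(m); g=ground(f,(xs.mean(),ys.mean()),z+.02) if guess is None else guess
    best=None
    for y0 in (np.arange(8)*np.pi/8 if yaws is None else yaws):
        r=minimize(cost,[g[0],g[1],y0],method="Nelder-Mead",options=dict(initial_simplex=[[g[0],g[1],y0],[g[0]+.015,g[1],y0],[g[0],g[1]+.015,y0],[g[0],g[1],y0+.25]],xatol=1e-4,fatol=1e-5,maxiter=150))
        if best is None or r.fun<best.fun: best=r
    return best.x,best.fun
def ask(dest,z,yaw):
    """print tool-frame shift & turn; tool y axis (closing) wanted along world angle yaw+pi/2 ... yaw = tool yaw mod pi"""
    pass
E
python3 - <<'E'
from h import *
fs=optics.grab_frame("scene")
def near(n,c,uv):
    for m in optics.masks_of(n,c):
        l,t,w,h=m["rect"]
        if l<=uv[0]<=l+w and t<=uv[1]<=t+h: return m["region"]
for n,uv in [("base_top",(397,243)),("mount_centre",(224,217)),("cover_centre",(213,285)),("row_top",(317,238))]:
    m=near(n,"scene",uv)
    print(n,None if m is None else [np.round(v,4) for v in fit([(fs,m)],n)])
f2=optics.grab_frame("side")
for n,uv in [("base_top",(316,314)),("cover_centre",(323,208))]:
    m=near(n,"side",uv)
    print(n,None if m is None else [np.round(v,4) for v in fit([(f2,m)],n)])
E
```

```text
base_top [array([0.4942, 0.2086, 2.876 ]), np.float64(0.0342)]
mount_centre [array([ 0.3988, -0.252 , -0.1178]), np.float64(0.0989)]
cover_centre [array([ 0.6295, -0.2496,  0.2743]), np.float64(0.0263)]
row_top [array([ 4.9900e-01, -1.3000e-03,  3.1961e+00]), np.float64(0.0551)]
base_top [array([0.4992, 0.2066, 2.8888]), np.float64(0.0403)]
cover_centre [array([ 0.633 , -0.253 ,  0.2833]), np.float64(0.0366)]
```

```bash
cat >> h.py <<'E'
def plan(dest,yaw,n):
    """constant row (n times) that leads from the measured pose to dest, yaw with tool pointing down"""
    s=monitor.observe(); p=np.array(s["position"]); rpy=s["tool_rot"]; R=Ro.from_euler('xyz',rpy)
    want=Ro.from_euler('xyz',[np.pi,0,yaw]); w=(R.inv()*want).as_rotvec()/n
    A=sum((R*Ro.from_rotvec(w*k)).as_matrix() for k in range(n))
    d=np.linalg.solve(A,np.array(dest)-p)*100
    print(f"t={s['clock']:.2f} pos",p.round(4),"rpy",np.round(rpy,4),"n",n,"d",d.round(2),"w",w.round(4), "F",np.round(s['force'],1),"grip",round(s['grip_width'],4),round(s['finger_force'],1),"q",np.round(s['qpos'],2))
E
python3 -c "
from h import *
plan([.45,.21,.40],1.31,12)"
```

```text
t=1.10 pos [0.2639 0.5666 0.2036] rpy [-3.1416 -0.      2.7058] n 12 d [-3.64 -0.05 -1.64] w [-0.      0.      0.1163] F [-0.5 -0.  -0.1] grip 0.0856 0.0 q [-1.21  0.52 -0.04  1.6   0.02  1.02 -0.11]
```

```bash
R='{"dx":-3.64,"dy":-0.05,"dz":-1.64,"wz":0.1163}'; python3 -m handwheel '[{"dx":-3.64,"dy":-0.05,"dz":-1.64,"wz":0.1163},{"dx":-3.64,"dy":-0.05,"dz":-1.64,"wz":0.1163},{"dx":-3.64,"dy":-0.05,"dz":-1.64,"wz":0.1163},{"dx":-3.64,"dy":-0.05,"dz":-1.64,"wz":0.1163},{"dx":-3.64,"dy":-0.05,"dz":-1.64,"wz":0.1163},{"dx":-3.64,"dy":-0.05,"dz":-1.64,"wz":0.1163}]' && python3 -m handwheel '[{"dx":-3.64,"dy":-0.05,"dz":-1.64,"wz":0.1163},{"dx":-3.64,"dy":-0.05,"dz":-1.64,"wz":0.1163},{"dx":-3.64,"dy":-0.05,"dz":-1.64,"wz":0.1163},{"dx":-3.64,"dy":-0.05,"dz":-1.64,"wz":0.1163},{"dx":-3.64,"dy":-0.05,"dz":-1.64,"wz":0.1163},{"dx":-3.64,"dy":-0.05,"dz":-1.64,"wz":0.1163},{}]'
python3 - <<'E'
from h import *
f=optics.grab_frame("wrist"); cv2.imwrite("pics/w1.png",f["frame"])
print(f["fovy"],np.round(-np.array(f["R"]).T@f["t"],3), np.round(f["R"],2).tolist())
for m in optics.masks_of("base_top","wrist"):
    print(m["p"],m["rect"],fit([(f,m["region"])],"base_top",yaws=[-.26]))
plan([.399,-.25,.30],1.453,12)
E
```

```text
63.602013432235395 [0.2   0.596 0.375] [[0.42, 0.91, 0.0], [0.87, -0.41, 0.28], [0.25, -0.12, -0.96]]
0.62 [70.0, 263.7, 164.2, 119.4] (array([ 0.30417603,  0.36480288, -0.51852141]), np.float64(0.29495053122716286))
0.56 [67.8, 462.6, 42.3, 17.4] (array([0.49229776, 0.12673227, 0.07513772]), np.float64(0.21767434290829202))
t=1.20 pos [0.2639 0.5666 0.2036] rpy [-3.1416  0.      2.7058] n 12 d [-6.79 -2.85 -0.8 ] w [-0.      0.      0.1044] F [ 0.4  0.  -0.1] grip 0.0854 0.0 q [-1.21  0.52 -0.04  1.6   0.02  1.02 -0.11]schema error: expected keys dx, dy, dz, wx, wy, wz, claw
```

View pics/w1.png

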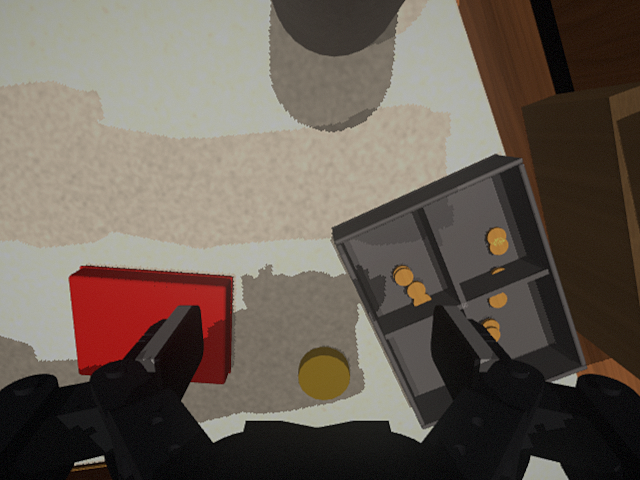

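The wrist picture shows only the red decoy at (150,325), the puck and the tray: the arm has not moved (every key is required).

```bash
python3 -m handwheel '[{"dx":-3.64,"dy":-0.05,"dz":-1.64,"wx":0,"wy":0,"wz":0.1163,"claw":100},{"dx":-3.64,"dy":-0.05,"dz":-1.64,"wx":0,"wy":0,"wz":0.1163,"claw":100},{"dx":-3.64,"dy":-0.05,"dz":-1.64,"wx":0,"wy":0,"wz":0.1163,"claw":100},{"dx":-3.64,"dy":-0.05,"dz":-1.64,"wx":0,"wy":0,"wz":0.1163,"claw":100},{"dx":-3.64,"dy":-0.05,"dz":-1.64,"wx":0,"wy":0,"wz":0.1163,"claw":100},{"dx":-3.64,"dy":-0.05,"dz":-1.64,"wx":0,"wy":0,"wz":0.1163,"claw":100}]' && python3 -m handwheel '[{"dx":-3.64,"dy":-0.05,"dz":-1.64,"wx":0,"wy":0,"wz":0.1163,"claw":100},{"dx":-3.64,"dy":-0.05,"dz":-1.64,"wx":0,"wy":0,"wz":0.1163,"claw":100},{"dx":-3.64,"dy":-0.05,"dz":-1.64,"wx":0,"wy":0,"wz":0.1163,"claw":100},{"dx":-3.64,"dy":-0.05,"dz":-1.64,"wx":0,"wy":0,"wz":0.1163,"claw":100},{"dx":-3.64,"dy":-0.05,"dz":-1.64,"wx":0,"wy":0,"wz":0.1163,"claw":100},{"dx":-3.64,"dy":-0.05,"dz":-1.64,"wx":0,"wy":0,"wz":0.1163,"claw":100}]'
python3 -c "
from h import *
plan([.46,.09,.42],1.31,4)"
```

```text
clock: 1.95
position: [0.4227, 0.4211, 0.3025]
tool_rot: [3.142, -0.0, 2.004]
force: [0.4, 0.5, -0.0]
grip_width: 0.0855
finger_force: 0.0
clock: 2.7
position: [0.4502, 0.2086, 0.4009]
tool_rot: [3.142, -0.0, 1.306]
force: [0.2, -0.3, 0.1]
grip_width: 0.0855
finger_force: 0.0
t=2.70 pos [0.4502 0.2086 0.4009] rpy [ 3.1416e+00 -1.0000e-04  1.3060e+00] n 4 d [-2.8   1.01 -0.48] w [ 0.    -0.    -0.001] F [ 0.2 -0.3  0.1] grip 0.0855 0.0 q [-0.89  0.16  0.39  1.64 -0.06  1.36 -0.75]
```

Tracking is accurate. Step aside to see the base in the wrist camera.

```bash
python3 -m handwheel '[{"dx":-2.8,"dy":1,"dz":-0.5,"wx":0,"wy":0,"wz":0,"claw":100},{"dx":-2.8,"dy":1,"dz":-0.5,"wx":0,"wy":0,"wz":0,"claw":100},{"dx":-2.8,"dy":1,"dz":-0.5,"wx":0,"wy":0,"wz":0,"claw":100},{"dx":-2.8,"dy":1,"dz":-0.5,"wx":0,"wy":0,"wz":0,"claw":100},{"dx":0,"dy":0,"dz":0,"wx":0,"wy":0,"wz":0,"claw":100}]'
python3 - <<'E'
from h import *
f=optics.grab_frame("wrist"); im=f["frame"].copy()
for m in optics.masks_of("base_top","wrist"):
    x,c=fit([(f,m["region"])],"base_top",yaws=[-.26]); print(m["p"],m["rect"],x,c)
    cs,_=cv2.findContours(m["region"].astype(np.uint8),0,1); cv2.drawContours(im,cs,-1,(0,255,255),1)
    for X in M["base_top"]:
        for p in proj(f,pose([x[0],x[1],0,x[2]],X)): cv2.circle(im,tuple(int(v) for v in p),3,(0,255,0),1)
cv2.imwrite("pics/w2.png",im)
plan([.399,-.34,.32],1.453,12)
E
```

```text
clock: 3.32
position: [0.4603, 0.0894, 0.421]
tool_rot: [3.141, -0.001, 1.307]
force: [0.4, 0.6, 1.8]
grip_width: 0.0853
finger_force: 0.0
0.95 [277.2, 31.1, 86.4, 120.9] [ 0.49492299  0.2084284  -0.26982557] 0.010928435132895209
0.92 [95.9, 0.0, 96.7, 78.0] [ 0.30259973  0.36693355 -0.51111098] 0.027981761459083265
t=3.42 pos [0.46   0.0918 0.4204] rpy [ 3.1416e+00 -4.0000e-04  1.3102e+00] n 12 d [-3.63  0.2   0.84] w [ 0.     -0.     -0.0119] F [-0.6  0.8  0.6] grip 0.0856 0.0 q [-0.75  0.09  0.48  1.66 -0.04  1.4  -0.53]
```

View pics/w2.png

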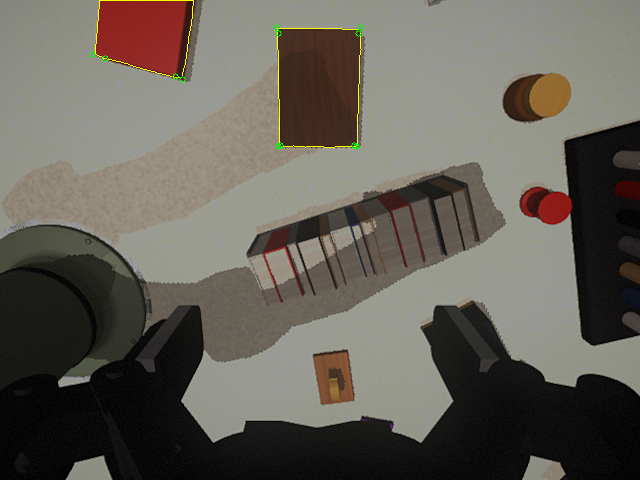

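The base outline fits closely (corners 277–362, 30–148); the books (360,235) and the mount (334,377) are also in view. Next, view the mount.

```bash
python3 -m handwheel '[{"dx":-3.63,"dy":0.2,"dz":0.84,"wx":0,"wy":0,"wz":-0.012,"claw":100},{"dx":-3.63,"dy":0.2,"dz":0.84,"wx":0,"wy":0,"wz":-0.012,"claw":100},{"dx":-3.63,"dy":0.2,"dz":0.84,"wx":0,"wy":0,"wz":-0.012,"claw":100},{"dx":-3.63,"dy":0.2,"dz":0.84,"wx":0,"wy":0,"wz":-0.012,"claw":100},{"dx":-3.63,"dy":0.2,"dz":0.84,"wx":0,"wy":0,"wz":-0.012,"claw":100},{"dx":-3.63,"dy":0.2,"dz":0.84,"wx":0,"wy":0,"wz":-0.012,"claw":100}]' && python3 -m handwheel '[{"dx":-3.63,"dy":0.2,"dz":0.84,"wx":0,"wy":0,"wz":-0.012,"claw":100},{"dx":-3.63,"dy":0.2,"dz":0.84,"wx":0,"wy":0,"wz":-0.012,"claw":100},{"dx":-3.63,"dy":0.2,"dz":0.84,"wx":0,"wy":0,"wz":-0.012,"claw":100},{"dx":-3.63,"dy":0.2,"dz":0.84,"wx":0,"wy":0,"wz":-0.012,"claw":100},{"dx":-3.63,"dy":0.2,"dz":0.84,"wx":0,"wy":0,"wz":-0.012,"claw":100},{"dx":-3.63,"dy":0.2,"dz":0.84,"wx":0,"wy":0,"wz":-0.012,"claw":100},{"dx":0,"dy":0,"dz":0,"wx":0,"wy":0,"wz":0,"claw":100},{"dx":0,"dy":0,"dz":0,"wx":0,"wy":0,"wz":0,"claw":100}]'
python3 - <<'E'
from h import *
f=optics.grab_frame("wrist"); im=f["frame"].copy()
for n,y in [("mount_centre",-.12),("cover_centre",.28)]:
  for m in optics.masks_of(n,"wrist"):
    x,c=fit([(f,m["region"])],n,yaws=[y,y+.4]); print(n,m["p"],m["rect"],x,c)
    cs,_=cv2.findContours(m["region"].astype(np.uint8),0,1); cv2.drawContours(im,cs,-1,(0,255,255),1)
    cs,_=cv2.findContours(sil(f,n,[x[0],x[1],0,x[2]],1),0,1); cv2.drawContours(im,cs,-1,(0,255,0),1)
cv2.imwrite("pics/w3.png",im)
plan([.399,-.25,.14],1.453,4)
E
```

```text
clock: 4.18
position: [0.422, -0.1235, 0.3696]
tool_rot: [3.142, -0.0, 1.384]
force: [0.7, 0.8, -0.2]
grip_width: 0.0855
finger_force: 0.0
clock: 5.18
position: [0.3999, -0.3394, 0.3193]
tool_rot: [-3.141, -0.0, 1.455]
force: [-0.6, 0.9, -0.1]
grip_width: 0.085
finger_force: 0.0
mount_centre 0.77 [281.0, 68.5, 53.8, 88.0] [ 0.39884735 -0.25113976 -0.11957708] 0.01768596168268899
mount_centre 0.75 [313.4, 191.9, 70.5, 85.3] [ 0.43083155 -0.40311066 -0.4665913 ] 0.04298097760654951
cover_centre 0.65 [446.9, 0.6, 144.5, 167.7] [ 0.62922035 -0.24972129  0.27317892] 0.010004367426401428
t=5.33 pos [ 0.4001 -0.3393  0.3198] rpy [ 3.1411e+00 -3.0000e-04  1.4559e+00] n 4 d [ 2.21 -0.29  4.49] w [ 0.0001 -0.0001  0.0007] F [ 0.6  0.1 -0. ] grip 0.0856 0.0 q [-0.02  0.32  0.8   1.73 -0.25  1.19  0.74]
```

View pics/w3.png

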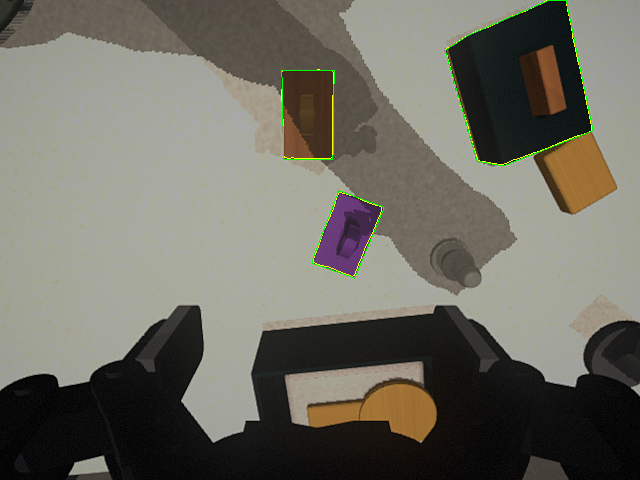

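Outlines match: mount at (307,115), purple decoy (348,235), cover (520,85), with the tin beside the cover.

```bash
python3 -m handwheel '[{"dx":2.2,"dy":-0.27,"dz":4.5,"wx":0,"wy":0,"wz":0.001,"claw":60},{"dx":2.2,"dy":-0.27,"dz":4.5,"wx":0,"wy":0,"wz":0.001,"claw":60},{"dx":2.2,"dy":-0.27,"dz":4.5,"wx":0,"wy":0,"wz":0.001,"claw":60},{"dx":2.2,"dy":-0.27,"dz":4.5,"wx":0,"wy":0,"wz":0.001,"claw":60},{"dx":0,"dy":0,"dz":0,"wx":0,"wy":0,"wz":0,"claw":60}]' 30
python3 -c "
from h import *
plan([.3989,-.2511,.017],1.451,5)"
```

```text
clock: 5.95
position: [0.3982, -0.2491, 0.1378]
tool_rot: [-3.138, -0.002, 1.453]
force: [-0.4, -0.1, 1.2]
grip_width: 0.051
finger_force: 0.0
t=5.95 pos [ 0.3982 -0.2491  0.1378] rpy [-3.1376e+00 -1.5000e-03  1.4529e+00] n 5 d [-0.04  0.02  2.41] w [-0.0008 -0.0003  0.0004] F [-0.4 -0.1  1.2] grip 0.051 0.0 q [-0.07  0.46  0.67  2.08 -0.42  0.74  0.74]
```

```bash
python3 -m handwheel '[{"dx":-0.02,"dy":0.02,"dz":2.4,"wx":0,"wy":0,"wz":0,"claw":60},{"dx":-0.02,"dy":0.02,"dz":2.4,"wx":0,"wy":0,"wz":0,"claw":60},{"dx":-0.02,"dy":0.02,"dz":2.4,"wx":0,"wy":0,"wz":0,"claw":60},{"dx":0,"dy":0,"dz":2.4,"wx":0,"wy":0,"wz":0,"claw":60},{"dx":0,"dy":0,"dz":2.3,"wx":0,"wy":0,"wz":0,"claw":60},{"dx":0,"dy":0,"dz":0,"wx":0,"wy":0,"wz":0,"claw":60},{"dx":0,"dy":0,"dz":0,"wx":0,"wy":0,"wz":0,"claw":60}]'
python3 -c "
from h import *
plan([.3989,-.2511,.017],1.451,1)"
```

```text
clock: 6.82
position: [0.4004, -0.2529, 0.0219]
tool_rot: [3.14, 0.0, 1.45]
force: [-0.3, -0.1, 1.2]
grip_width: 0.0513
finger_force: 0.0
t=6.83 pos [ 0.4004 -0.2529  0.0219] rpy [3.1400e+00 5.0000e-04 1.4501e+00] n 1 d [ 0.16 -0.17  0.49] w [ 0.0016  0.0005 -0.0009] F [-0.3 -0.1  1.2] grip 0.0513 0.0 q [ 0.1   0.65  0.45  2.14 -0.62  0.48  0.91]
```

```bash
python3 -m handwheel '[{"dx":0.1,"dy":-0.15,"dz":0.4,"wx":0,"wy":0,"wz":0,"claw":60},{"dx":0,"dy":0,"dz":0,"wx":0,"wy":0,"wz":0,"claw":60},{"dx":0,"dy":0,"dz":0,"wx":0,"wy":0,"wz":0,"claw":0},{"dx":0,"dy":0,"dz":0,"wx":0,"wy":0,"wz":0,"claw":0},{"dx":0,"dy":0,"dz":0,"wx":0,"wy":0,"wz":0,"claw":0},{"dx":0,"dy":0,"dz":0,"wx":0,"wy":0,"wz":0,"claw":0},{"dx":0,"dy":0,"dz":0,"wx":0,"wy":0,"wz":0,"claw":0}]' 35
python3 -c "
from h import *
plan([.42,-.25,.26],1.451,7)"
```

```text
clock: 7.7
position: [0.3984, -0.2512, 0.0167]
tool_rot: [3.141, 0.0, 1.45]
force: [0.8, 0.9, 2.4]
grip_width: 0.0126
finger_force: 36.7
t=7.70 pos [ 0.3984 -0.2512  0.0167] rpy [3.1413e+00 1.0000e-04 1.4502e+00] n 7 d [ 0.05  0.31 -3.48] w [ 0.      0.     -0.0001] F [0.8 0.9 2.4] grip 0.0126 36.7 q [ 0.11  0.66  0.44  2.15 -0.63  0.46  0.92]
```

```bash
python3 -m handwheel '[{"dx":0,"dy":0,"dz":-1.5,"wx":0,"wy":0,"wz":0,"claw":0},{"dx":0,"dy":0.3,"dz":-3.5,"wx":0,"wy":0,"wz":0,"claw":0},{"dx":0,"dy":0.3,"dz":-4,"wx":0,"wy":0,"wz":0,"claw":0},{"dx":0,"dy":0.3,"dz":-4,"wx":0,"wy":0,"wz":0,"claw":0},{"dx":0,"dy":0.3,"dz":-4,"wx":0,"wy":0,"wz":0,"claw":0},{"dx":0,"dy":0.3,"dz":-4,"wx":0,"wy":0,"wz":0,"claw":0},{"dx":0,"dy":0.3,"dz":-3.5,"wx":0,"wy":0,"wz":0,"claw":0}]'
python3 -c "
from h import *
plan([.495,.2084,.26],1.303,14)"
```

```text
clock: 8.57
position: [0.4154, -0.2533, 0.2638]
tool_rot: [3.141, -0.0, 1.449]
force: [0.9, 1.3, -1.0]
grip_width: 0.0125
finger_force: 36.2
t=8.57 pos [ 0.4154 -0.2533  0.2638] rpy [ 3.1414e+00 -1.0000e-04  1.4494e+00] n 14 d [ 3.35 -0.06  0.03] w [ 0.     -0.      0.0105] F [ 0.9  1.3 -1. ] grip 0.0125 36.2 q [-0.22  0.31  0.82  1.91 -0.26  1.04  0.59]
```

```bash
python3 -m handwheel '[{"dx":2,"dy":-0.06,"dz":0,"wx":0,"wy":0,"wz":0.01,"claw":0},{"dx":3.35,"dy":-0.06,"dz":0,"wx":0,"wy":0,"wz":0.01,"claw":0},{"dx":3.35,"dy":-0.06,"dz":0,"wx":0,"wy":0,"wz":0.01,"claw":0},{"dx":3.35,"dy":-0.06,"dz":0,"wx":0,"wy":0,"wz":0.01,"claw":0},{"dx":3.35,"dy":-0.06,"dz":0,"wx":0,"wy":0,"wz":0.01,"claw":0},{"dx":3.35,"dy":-0.06,"dz":0,"wx":0,"wy":0,"wz":0.01,"claw":0},{"dx":3.35,"dy":-0.06,"dz":0,"wx":0,"wy":0,"wz":0.01,"claw":0}]' && python3 -m handwheel '[{"dx":3.35,"dy":-0.06,"dz":0,"wx":0,"wy":0,"wz":0.01,"claw":0},{"dx":3.35,"dy":-0.06,"dz":0,"wx":0,"wy":0,"wz":0.01,"claw":0},{"dx":3.35,"dy":-0.06,"dz":0,"wx":0,"wy":0,"wz":0.01,"claw":0},{"dx":3.35,"dy":-0.06,"dz":0,"wx":0,"wy":0,"wz":0.01,"claw":0},{"dx":3.35,"dy":-0.06,"dz":0,"wx":0,"wy":0,"wz":0.01,"claw":0},{"dx":3.35,"dy":-0.06,"dz":0,"wx":0,"wy":0,"wz":0.01,"claw":0},{"dx":2,"dy":-0.06,"dz":0,"wx":0,"wy":0,"wz":0.01,"claw":0},{"dx":0,"dy":0,"dz":0,"wx":0,"wy":0,"wz":0,"claw":0}]'
python3 -c "
from h import *
plan([.495,.2084,.065],1.303,6)"
```

```text
clock: 9.45
position: [0.4449, -0.0335, 0.2622]
tool_rot: [-3.141, -0.0, 1.379]
force: [0.5, -0.1, -1.0]
grip_width: 0.012
finger_force: 36.2
clock: 10.45
position: [0.4892, 0.1828, 0.2617]
tool_rot: [-3.141, 0.001, 1.311]
force: [0.2, -0.9, -1.2]
grip_width: 0.0126
finger_force: 36.2
t=10.45 pos [0.4892 0.1828 0.2617] rpy [-3.1415e+00  7.0000e-04  1.3110e+00] n 6 d [ 0.44 -0.02  3.28] w [-0.      0.0001  0.0013] F [ 0.2 -0.9 -1.2] grip 0.0126 36.2 q [-0.99  0.36  0.69  1.82 -0.26  1.05 -0.47]
```

```bash
python3 -m handwheel '[{"dx":0.45,"dy":-0.02,"dz":3.3,"wx":0,"wy":0,"wz":0.0013,"claw":0},{"dx":0.45,"dy":-0.02,"dz":3.3,"wx":0,"wy":0,"wz":0.0013,"claw":0},{"dx":0.45,"dy":-0.02,"dz":3.3,"wx":0,"wy":0,"wz":0.0013,"claw":0},{"dx":0.45,"dy":-0.02,"dz":3.3,"wx":0,"wy":0,"wz":0.0013,"claw":0},{"dx":0.45,"dy":-0.02,"dz":3.3,"wx":0,"wy":0,"wz":0.0013,"claw":0},{"dx":0.45,"dy":-0.02,"dz":3.2,"wx":0,"wy":0,"wz":0.0013,"claw":0},{"dx":0,"dy":0,"dz":0,"wx":0,"wy":0,"wz":0,"claw":0},{"dx":0,"dy":0,"dz":0,"wx":0,"wy":0,"wz":0,"claw":0}]'
python3 - <<'E'
from h import *
plan([.495,.2084,.0497],1.303,1)
s=monitor.observe(); z=s["position"][2]-.0167
out=[]
for c in ["scene","side","wrist"]:
  f=optics.grab_frame(c); im=f["frame"].copy()
  for m in optics.masks_of("mount_centre",c):
    print(c,m["p"],np.round(m["rect"]))
    cs,_=cv2.findContours(m["region"].astype(np.uint8),0,1); cv2.drawContours(im,cs,-1,(0,255,255),1)
  for n,P in [("mount_centre",[s["position"][0],s["position"][1],z,s["tool_rot"][2]-np.pi/2]),("base_top",[.495,.2084,0,-.268])]:
    cs,_=cv2.findContours(sil(f,n,P,1),0,1); cv2.drawContours(im,cs,-1,(0,255,0),1)
    u=proj(f,pose(P,M[n][0])).mean(0)
  x,y=[int(np.clip(v,lo,hi)) for v,lo,hi in zip(u,(90,70),(550,410))]
  out.append(cv2.resize(im[y-70:y+70,x-90:x+90],(400,300),interpolation=2) if c!="wrist" else cv2.resize(im,(400,300)))
cv2.imwrite("pics/p1.png",np.vstack([np.hstack(out[:2]),np.hstack([out[2],out[2]*0])]))
E
```

```text
clock: 11.45
position: [0.4958, 0.2079, 0.0659]
tool_rot: [3.141, -0.0, 1.301]
force: [-0.4, 0.3, -0.6]
grip_width: 0.0123
finger_force: 36.3
t=11.45 pos [0.4958 0.2079 0.0659] rpy [ 3.1406e+00 -3.0000e-04  1.3014e+00] n 1 d [ 0.02 -0.09  1.62] w [ 0.001  -0.0003 -0.0016] F [-0.4  0.3 -0.6] grip 0.0123 36.3 q [-0.86  0.64  0.5   1.96 -0.49  0.66 -0.32]
scene 0.83 [377. 217.  41.  28.]
scene 0.79 [145. 215.  43.  27.]
scene 0.63 [181. 255.  68.  65.]
side 0.72 [292. 291.  42.  28.]
side 0.6 [374. 193.  31.  18.]
wrist 0.9 [252. 177. 132. 190.]
```

View pics/p1.png

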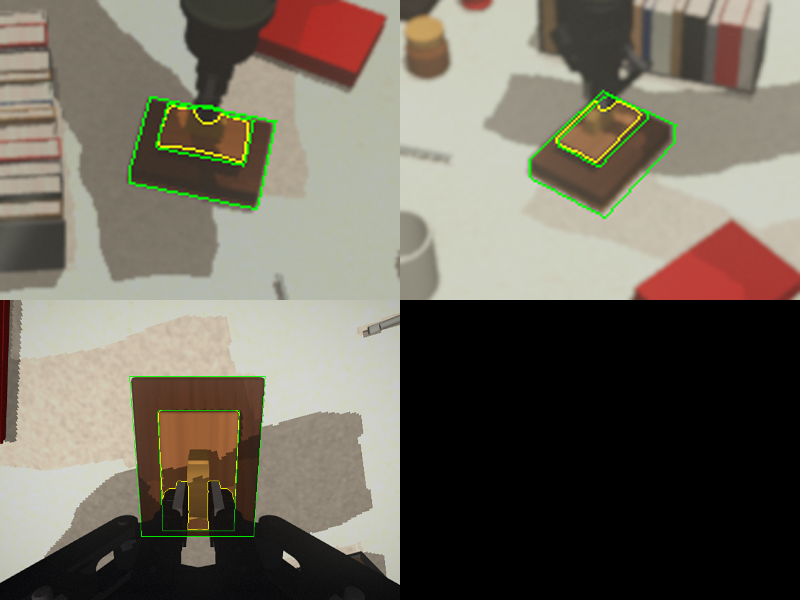

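The outlines show the mount level, centred and square above the base in all three views. Lower it.

```bash
python3 -m handwheel '[{"dx":0,"dy":-0.08,"dz":0.6,"wx":0,"wy":0,"wz":0,"claw":0},{"dx":0,"dy":0,"dz":0.6,"wx":0,"wy":0,"wz":0,"claw":0},{"dx":0,"dy":0,"dz":0.4,"wx":0,"wy":0,"wz":0,"claw":0},{"dx":0,"dy":0,"dz":0,"wx":0,"wy":0,"wz":0,"claw":0},{"dx":0,"dy":0,"dz":0,"wx":0,"wy":0,"wz":0,"claw":0},{"dx":0,"dy":0,"dz":0,"wx":0,"wy":0,"wz":0,"claw":0}]'
python3 -c "
from h import *
plan([.495,.2084,.0487],1.303,1)"
```

```text
clock: 12.5
position: [0.4945, 0.2089, 0.0485]
tool_rot: [3.142, 0.0, 1.302]
force: [0.5, -1.3, -0.2]
grip_width: 0.0123
finger_force: 36.9
t=12.50 pos [0.4945 0.2089 0.0485] rpy [3.1416e+00 1.0000e-04 1.3023e+00] n 1 d [-0.03  0.06 -0.02] w [ 0.      0.0001 -0.0007] F [ 0.5 -1.3 -0.2] grip 0.0123 36.9 q [-0.85  0.67  0.48  1.97 -0.51  0.62 -0.3 ]
```

```bash
python3 -m handwheel '[{"dx":0,"dy":0,"dz":0.1,"wx":0,"wy":0,"wz":0,"claw":0},{"dx":0,"dy":0,"dz":0,"wx":0,"wy":0,"wz":0,"claw":0}]'; python3 -m handwheel '[{"dx":0,"dy":0,"dz":0.05,"wx":0,"wy":0,"wz":0,"claw":0},{"dx":0,"dy":0,"dz":0,"wx":0,"wy":0,"wz":0,"claw":0}]'
```

```text
clock: 12.75
position: [0.4943, 0.209, 0.0482]
tool_rot: [-3.141, -0.001, 1.302]
force: [-6.4, -2.2, 19.9]
grip_width: 0.0124
finger_force: 39.1
clock: 13.0
position: [0.4943, 0.209, 0.0482]
tool_rot: [-3.141, -0.001, 1.302]
force: [-8.7, -2.2, 30.8]
grip_width: 0.0125
finger_force: 40.3
```

```bash
python3 -m handwheel '[{"dx":0,"dy":0,"dz":-0.13,"wx":0,"wy":0,"wz":0,"claw":0},{"dx":0,"dy":0,"dz":0,"wx":0,"wy":0,"wz":0,"claw":0},{"dx":0,"dy":0,"dz":0,"wx":0,"wy":0,"wz":0,"claw":40},{"dx":0,"dy":0,"dz":0,"wx":0,"wy":0,"wz":0,"claw":40},{"dx":0,"dy":0,"dz":0,"wx":0,"wy":0,"wz":0,"claw":40},{"dx":0,"dy":0,"dz":-1,"wx":0,"wy":0,"wz":0,"claw":40},{"dx":0,"dy":0,"dz":-3,"wx":0,"wy":0,"wz":0,"claw":40},{"dx":0,"dy":0,"dz":-4,"wx":0,"wy":0,"wz":0,"claw":40}]'
python3 -m handwheel '[{"dx":0,"dy":0,"dz":-5,"wx":0,"wy":0,"wz":0,"claw":60},{"dx":-1,"dy":0,"dz":-5,"wx":0,"wy":0,"wz":0,"claw":60},{"dx":-2.5,"dy":0,"dz":-5,"wx":0,"wy":0,"wz":0,"claw":60},{"dx":-3,"dy":0,"dz":-3,"wx":0,"wy":0,"wz":0,"claw":60},{"dx":-2,"dy":0,"dz":0,"wx":0,"wy":0,"wz":0,"claw":60},{"dx":0,"dy":0,"dz":0,"wx":0,"wy":0,"wz":0,"claw":60},{"dx":0,"dy":0,"dz":0,"wx":0,"wy":0,"wz":0,"claw":60}]'
python3 - <<'E'
from h import *
f=optics.grab_frame("wrist"); im=f["frame"].copy()
for n,z in [("mount_centre",.032),("base_top",0)]:
  for m in optics.masks_of(n,"wrist")[:2]:
    x,c=fit([(f,m["region"])],n,z=z,yaws=[-.27]); print(n,m["p"],m["rect"],x.round(4),c)
    cs,_=cv2.findContours(sil(f,n,[x[0],x[1],z,x[2]],1),0,1); cv2.drawContours(im,cs,-1,(0,255,0),1)
cv2.imwrite("pics/w4.png",im)
plan([.60,-.35,.34],1.844,14)
E
```

```text
clock: 14.0
position: [0.4941, 0.2086, 0.1294]
tool_rot: [-3.141, 0.001, 1.302]
force: [0.5, 0.5, -0.0]
grip_width: 0.0343
finger_force: 0.0
clock: 14.88
position: [0.4717, 0.1276, 0.3079]
tool_rot: [-3.141, 0.001, 1.303]
force: [-0.4, -0.4, -0.2]
grip_width: 0.0514
finger_force: 0.0
mount_centre 0.85 [288.0, 66.7, 58.9, 95.8] [ 0.4934  0.2086 -0.267 ] 0.034848364062909254
mount_centre 0.45 [463.5, 417.6, 81.6, 62.4] [ 0.5871 -0.3099  0.373 ] 0.6148164299926409
base_top 0.72 [42.8, 0.0, 120.4, 106.4] [ 0.3025  0.3667 -0.5103] 0.02369305589407278
base_top 0.62 [270.1, 46.7, 97.7, 138.4] [ 0.4946  0.2078 -0.2687] 0.4059236699508457
t=15.03 pos [0.4718 0.1275 0.3079] rpy [-3.1411e+00  1.0000e-03  1.3031e+00] n 14 d [-3.44  0.98 -0.23] w [-0.0001  0.0001 -0.0386] F [ 0.5 -0.2  0.5] grip 0.051 0.0 q [-1.    0.24  0.76  1.83 -0.18  1.14 -0.45]
```

View pics/w4.png

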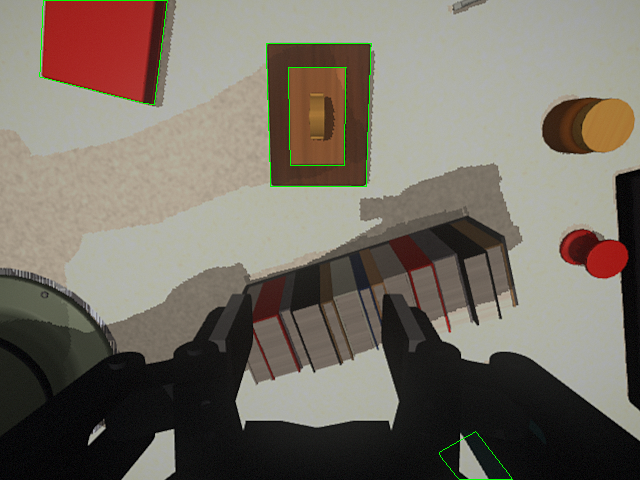

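The board lies centred and square on the base (board 288–347 within base 268–370). Now go above the cover.

```bash
python3 -c "
from h import *
plan([.6293,-.2497,.20],1.844,12)"
```

```text
t=15.03 pos [0.4718 0.1275 0.3079] rpy [-3.1411e+00  1.0000e-03  1.3031e+00] n 12 d [-3.15  1.39  0.9 ] w [-0.0001  0.0001 -0.0451] F [ 0.5 -0.2  0.5] grip 0.051 0.0 q [-1.    0.24  0.76  1.83 -0.18  1.14 -0.45]
```

```bash
python3 -m handwheel '[{"dx":-3.15,"dy":1.39,"dz":0.1,"wx":0,"wy":0,"wz":-0.045,"claw":60},{"dx":-3.15,"dy":1.39,"dz":0.2,"wx":0,"wy":0,"wz":-0.045,"claw":60},{"dx":-3.15,"dy":1.39,"dz":0.3,"wx":0,"wy":0,"wz":-0.045,"claw":60},{"dx":-3.15,"dy":1.39,"dz":0.4,"wx":0,"wy":0,"wz":-0.045,"claw":60},{"dx":-3.15,"dy":1.39,"dz":0.5,"wx":0,"wy":0,"wz":-0.045,"claw":60},{"dx":-3.15,"dy":1.39,"dz":1,"wx":0,"wy":0,"wz":-0.045,"claw":60}]' && python3 -m handwheel '[{"dx":-3.15,"dy":1.39,"dz":1,"wx":0,"wy":0,"wz":-0.045,"claw":60},{"dx":-3.15,"dy":1.39,"dz":1.5,"wx":0,"wy":0,"wz":-0.045,"claw":60},{"dx":-3.15,"dy":1.39,"dz":1.5,"wx":0,"wy":0,"wz":-0.045,"claw":60},{"dx":-3.15,"dy":1.39,"dz":1.5,"wx":0,"wy":0,"wz":-0.045,"claw":60},{"dx":-3.15,"dy":1.39,"dz":1.5,"wx":0,"wy":0,"wz":-0.045,"claw":60},{"dx":-3.15,"dy":1.39,"dz":1.2,"wx":0,"wy":0,"wz":-0.045,"claw":60},{"dx":0,"dy":0,"dz":0,"wx":0,"wy":0,"wz":0,"claw":60},{"dx":0,"dy":0,"dz":0,"wx":0,"wy":0,"wz":0,"claw":60}]'
python3 - <<'E'
from h import *
f=optics.grab_frame("wrist")
for m in optics.masks_of("cover_centre","wrist"):
    print(m["p"],m["rect"],fit([(f,m["region"])],"cover_centre",yaws=[.27]))
f=optics.grab_frame("scene")
plan([.6293,-.2497,.078],1.844,4)
E
```

```text
clock: 15.78
position: [0.5254, -0.0728, 0.283]
tool_rot: [-3.141, 0.0, 1.575]
force: [-0.5, 0.3, 0.6]
grip_width: 0.0511
finger_force: 0.0
clock: 16.77
position: [0.6287, -0.2493, 0.2009]
tool_rot: [-3.141, -0.001, 1.842]
force: [-0.2, 0.5, 0.4]
grip_width: 0.0511
finger_force: 0.0
0.93 [254.0, 133.7, 127.5, 167.1] (array([ 0.62905125, -0.24977088,  0.27318317]), np.float64(0.015198151350448441))
t=16.93 pos [ 0.629  -0.2489  0.2018] rpy [ 3.1411e+00 -1.0000e-04  1.8431e+00] n 4 d [-0.02  0.    3.09] w [ 0.0001 -0.     -0.0002] F [ 0.4  0.1 -0.1] grip 0.0512 0.0 q [-0.06  0.68  0.58  1.47 -0.4   1.11  0.88]
```

```bash
python3 -m handwheel '[{"dx":-0.08,"dy":0,"dz":3.5,"wx":0,"wy":0,"wz":0,"claw":60},{"dx":0,"dy":0,"dz":3.5,"wx":0,"wy":0,"wz":0,"claw":60},{"dx":0,"dy":0,"dz":3,"wx":0,"wy":0,"wz":0,"claw":60},{"dx":0,"dy":0,"dz":2,"wx":0,"wy":0,"wz":0,"claw":60},{"dx":0,"dy":0,"dz":0,"wx":0,"wy":0,"wz":0,"claw":60},{"dx":0,"dy":0,"dz":0,"wx":0,"wy":0,"wz":0,"claw":60},{"dx":0,"dy":0,"dz":0,"wx":0,"wy":0,"wz":0,"claw":60}]'
python3 -c "
from h import *
plan([.6292,-.2497,.076],1.844,1)"
```

```text
clock: 17.8
position: [0.6296, -0.2508, 0.0826]
tool_rot: [3.14, 0.001, 1.842]
force: [-0.3, 0.4, 0.3]
grip_width: 0.0513
finger_force: 0.0
t=17.80 pos [ 0.6296 -0.2508  0.0826] rpy [3.1402e+00 9.0000e-04 1.8423e+00] n 1 d [ 0.12 -0.01  0.66] w [ 0.0014  0.0009 -0.0017] F [-0.3  0.4  0.3] grip 0.0513 0.0 q [-0.02  0.81  0.51  1.56 -0.47  0.9   0.93]
```

```bash
python3 -m handwheel '[{"dx":0.05,"dy":0,"dz":0.6,"wx":0,"wy":0,"wz":0,"claw":60},{"dx":0,"dy":0,"dz":0,"wx":0,"wy":0,"wz":0,"claw":60},{"dx":0,"dy":0,"dz":0,"wx":0,"wy":0,"wz":0,"claw":0},{"dx":0,"dy":0,"dz":0,"wx":0,"wy":0,"wz":0,"claw":0},{"dx":0,"dy":0,"dz":0,"wx":0,"wy":0,"wz":0,"claw":0},{"dx":0,"dy":0,"dz":0,"wx":0,"wy":0,"wz":0,"claw":0},{"dx":0,"dy":0,"dz":0,"wx":0,"wy":0,"wz":0,"claw":0}]' 70
python3 -c "
from h import *
plan([.6292,-.2497,.27],1.844,1)"
```

```text
clock: 18.68
position: [0.6293, -0.2501, 0.0757]
tool_rot: [3.141, 0.0, 1.842]
force: [2.2, 0.0, 5.0]
grip_width: 0.0103
finger_force: 69.0
t=18.68 pos [ 0.6293 -0.2501  0.0757] rpy [3.1410e+00 3.0000e-04 1.8425e+00] n 1 d [  0.04   0.02 -19.43] w [ 0.0006  0.0003 -0.0015] F [2.2 0.  5. ] grip 0.0103 69.0 q [-0.01  0.81  0.51  1.57 -0.47  0.88  0.94]
```

```bash
python3 -m handwheel '[{"dx":0,"dy":0,"dz":-0.5,"wx":0,"wy":0,"wz":0,"claw":0},{"dx":0,"dy":0,"dz":-1,"wx":0,"wy":0,"wz":0,"claw":0},{"dx":0,"dy":0,"dz":-2,"wx":0,"wy":0,"wz":0,"claw":0},{"dx":0,"dy":0,"dz":-3,"wx":0,"wy":0,"wz":0,"claw":0},{"dx":0,"dy":0,"dz":-4,"wx":0,"wy":0,"wz":0,"claw":0},{"dx":0,"dy":0,"dz":-4,"wx":0,"wy":0,"wz":0,"claw":0},{"dx":0,"dy":0,"dz":-4,"wx":0,"wy":0,"wz":0,"claw":0},{"dx":0,"dy":0,"dz":-3,"wx":0,"wy":0,"wz":0,"claw":0}]'
python3 -m handwheel '[{"dx":0,"dy":0,"dz":0,"wx":0,"wy":0,"wz":0,"claw":0},{"dx":0,"dy":0,"dz":0,"wx":0,"wy":0,"wz":0,"claw":0}]'
python3 - <<'E'
from h import *
s=monitor.observe(); p=s["position"]; P=[p[0],p[1],p[2]-.0757,s["tool_rot"][2]-np.pi/2]
out=[]
for c in ["scene","wrist"]:
  f=optics.grab_frame(c); im=f["frame"].copy()
  for m in optics.masks_of("cover_centre",c)[:1]:
    x,e=fit([(f,m["region"])],"cover_centre",z=P[2],yaws=[.27]); print(c,m["p"],m["rect"],x,e,P)
    cs,_=cv2.findContours(m["region"].astype(np.uint8),0,1); cv2.drawContours(im,cs,-1,(0,255,255),1)
  cs,_=cv2.findContours(sil(f,"cover_centre",P,1),0,1); cv2.drawContours(im,cs,-1,(0,255,0),1)
  out.append(cv2.resize(im[150:390,80:400] if c=="scene" else im,(400,300)))
cv2.imwrite("pics/c1.png",np.hstack(out))
plan([.495,.2084,.29],1.303,14)
E
```

```text
clock: 19.68
position: [0.6288, -0.2505, 0.2937]
tool_rot: [3.14, 0.001, 1.842]
force: [0.6, -0.2, -3.0]
grip_width: 0.01
finger_force: 68.6
clock: 19.92
position: [0.6285, -0.2499, 0.2901]
tool_rot: [-3.141, -0.001, 1.842]
force: [1.0, 0.5, -3.3]
grip_width: 0.0099
finger_force: 68.6
scene 0.73 [158.5, 199.5, 76.3, 69.9] [ 0.62967763 -0.24855527  0.27954792] 0.05574536953785292 [np.float64(0.6285293730040772), np.float64(-0.249918861785918), np.float64(0.21442570257323312), np.float64(0.27149760164166103)]
wrist 0.68 [211.1, 132.7, 214.3, 267.1] [ 0.62837224 -0.24921139  0.27013414] 0.23625940565768166 [np.float64(0.6285293730040772), np.float64(-0.249918861785918), np.float64(0.21442570257323312), np.float64(0.27149760164166103)]
t=20.12 pos [ 0.6286 -0.25    0.2896] rpy [-3.1404e+00 -6.0000e-04  1.8423e+00] n 14 d [ 3.33 -0.9  -0.  ] w [-0.0001 -0.      0.0385] F [-0.7  0.6 -3.2] grip 0.0104 68.6 q [-0.07  0.61  0.62  1.36 -0.36  1.28  0.84]
```

View pics/c1.png

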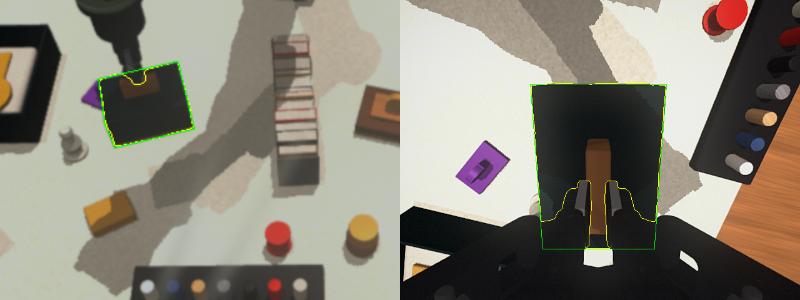

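The cover hangs level and matches its predicted outline; the handle is between the pads. Carry it over the books (rim at about 0.21 m).

```bash
python3 -m handwheel '[{"dx":1.5,"dy":-0.4,"dz":0,"wx":0,"wy":0,"wz":0.0385,"claw":0},{"dx":3,"dy":-0.9,"dz":0,"wx":0,"wy":0,"wz":0.0385,"claw":0},{"dx":3.3,"dy":-0.9,"dz":0,"wx":0,"wy":0,"wz":0.0385,"claw":0},{"dx":3.3,"dy":-0.9,"dz":0,"wx":0,"wy":0,"wz":0.0385,"claw":0},{"dx":3.3,"dy":-0.9,"dz":0,"wx":0,"wy":0,"wz":0.0385,"claw":0},{"dx":3.3,"dy":-0.9,"dz":0,"wx":0,"wy":0,"wz":0.0385,"claw":0},{"dx":3.3,"dy":-0.9,"dz":0,"wx":0,"wy":0,"wz":0.0385,"claw":0}]' && python3 -m handwheel '[{"dx":3.3,"dy":-0.9,"dz":0,"wx":0,"wy":0,"wz":0.0385,"claw":0},{"dx":3.3,"dy":-0.9,"dz":0,"wx":0,"wy":0,"wz":0.0385,"claw":0},{"dx":3.3,"dy":-0.9,"dz":0,"wx":0,"wy":0,"wz":0.0385,"claw":0},{"dx":3.3,"dy":-0.9,"dz":0,"wx":0,"wy":0,"wz":0.0385,"claw":0},{"dx":3.3,"dy":-0.9,"dz":0,"wx":0,"wy":0,"wz":0.0385,"claw":0},{"dx":3,"dy":-0.9,"dz":0,"wx":0,"wy":0,"wz":0.0385,"claw":0},{"dx":1.5,"dy":-0.6,"dz":0,"wx":0,"wy":0,"wz":0.0385,"claw":0},{"dx":0,"dy":0,"dz":0,"wx":0,"wy":0,"wz":0,"claw":0}]'
python3 -c "
from h import *
plan([.495,.2084,.25],1.303,3)"
```

```text
clock: 21.0
position: [0.5408, -0.0503, 0.2901]
tool_rot: [-3.141, 0.0, 1.571]
force: [0.5, 0.1, -2.3]
grip_width: 0.0101
finger_force: 68.6
clock: 22.0
position: [0.503, 0.1644, 0.29]
tool_rot: [-3.141, 0.001, 1.305]
force: [0.5, -0.5, -3.0]
grip_width: 0.0097
finger_force: 68.6
t=22.00 pos [0.503  0.1644 0.29  ] rpy [-3.1411e+00  6.0000e-04  1.3054e+00] n 3 d [ 1.34 -0.64  1.33] w [-0.0002  0.0002  0.0008] F [ 0.5 -0.5 -3. ] grip 0.0097 68.6 q [-1.    0.36  0.77  1.77 -0.27  1.13 -0.41]
```

```bash
python3 -m handwheel '[{"dx":1.3,"dy":-0.65,"dz":1.3,"wx":0,"wy":0,"wz":0.001,"claw":0},{"dx":1.3,"dy":-0.65,"dz":1.3,"wx":0,"wy":0,"wz":0.001,"claw":0},{"dx":1.3,"dy":-0.65,"dz":1.3,"wx":0,"wy":0,"wz":0,"claw":0},{"dx":0,"dy":0,"dz":1.5,"wx":0,"wy":0,"wz":0,"claw":0},{"dx":0,"dy":0,"dz":1.5,"wx":0,"wy":0,"wz":0,"claw":0},{"dx":0,"dy":0,"dz":0,"wx":0,"wy":0,"wz":0,"claw":0},{"dx":0,"dy":0,"dz":0,"wx":0,"wy":0,"wz":0,"claw":0},{"dx":0,"dy":0,"dz":0,"wx":0,"wy":0,"wz":0,"claw":0}]'
python3 - <<'E'
from h import *
s=monitor.observe(); p=s["position"]; P=[p[0],p[1],p[2]-.0757,s["tool_rot"][2]-np.pi/2]
for c in ["scene","side","wrist"]:
  f=optics.grab_frame(c)
  for m in optics.masks_of("cover_centre",c)[:1]:
    x,e=fit([(f,m["region"])],"cover_centre",z=P[2],yaws=[-.27],guess=P[:2]); print(c,round(m["p"],2),np.round(m["rect"]),x.round(4),round(e,3),np.round(P,4))
plan([.4947,.2083,.1177],1.303,6)
E
```

```text
clock: 23.0
position: [0.4952, 0.2062, 0.2219]
tool_rot: [3.141, -0.001, 1.301]
force: [-0.3, -0.3, -2.5]
grip_width: 0.0091
finger_force: 68.8
scene 0.7 [368. 173.  70.  60.] [ 0.4959  0.206  -0.2597] 0.051 [ 0.4952  0.2062  0.1462 -0.2697]
side 0.62 [284. 243.  64.  58.] [ 0.4988  0.2051 -0.2673] 0.07 [ 0.4952  0.2062  0.1462 -0.2697]
wrist 0.81 [209. 132. 218. 268.] [ 0.4955  0.2069 -0.2701] 0.228 [ 0.4952  0.2062  0.1462 -0.2697]
t=23.30 pos [0.4949 0.2063 0.2215] rpy [ 3.1415e+00 -2.0000e-04  1.3014e+00] n 6 d [ 0.03 -0.01  1.73] w [ 0.     -0.     -0.0003] F [-0.4 -0.4 -2.5] grip 0.01 68.8 q [-1.02  0.44  0.71  1.84 -0.34  0.99 -0.43]
```

```bash
python3 -m handwheel '[{"dx":0.1,"dy":0,"dz":1.5,"wx":0,"wy":0,"wz":0,"claw":0},{"dx":0.1,"dy":0,"dz":2,"wx":0,"wy":0,"wz":0,"claw":0},{"dx":0,"dy":0,"dz":2,"wx":0,"wy":0,"wz":0,"claw":0},{"dx":0,"dy":0,"dz":2,"wx":0,"wy":0,"wz":0,"claw":0},{"dx":0,"dy":0,"dz":1.5,"wx":0,"wy":0,"wz":0,"claw":0},{"dx":0,"dy":0,"dz":0.8,"wx":0,"wy":0,"wz":0,"claw":0},{"dx":0,"dy":0,"dz":0,"wx":0,"wy":0,"wz":0,"claw":0},{"dx":0,"dy":0,"dz":0,"wx":0,"wy":0,"wz":0,"claw":0}]'
python3 -m handwheel '[{"dx":0,"dy":0,"dz":0,"wx":0,"wy":0,"wz":0,"claw":0},{"dx":0,"dy":0,"dz":0,"wx":0,"wy":0,"wz":0,"claw":0},{"dx":0,"dy":0,"dz":0,"wx":0,"wy":0,"wz":0,"claw":0}]'
python3 -c "
from h import *
plan([.4947,.2083,.1177],1.303,1)"
```

```text
clock: 24.3
position: [0.4958, 0.2083, 0.1239]
tool_rot: [3.141, -0.001, 1.301]
force: [-0.3, -0.0, -2.0]
grip_width: 0.0097
finger_force: 68.8
clock: 24.68
position: [0.4955, 0.2083, 0.1235]
tool_rot: [3.141, -0.0, 1.301]
force: [-0.6, 0.7, -1.9]
grip_width: 0.0103
finger_force: 68.8
t=24.68 pos [0.4955 0.2083 0.1235] rpy [ 3.1415e+00 -2.0000e-04  1.3014e+00] n 1 d [-0.02 -0.08  0.58] w [ 0.0001 -0.0002 -0.0016] F [-0.6  0.7 -1.9] grip 0.0103 68.8 q [-0.95  0.57  0.62  1.93 -0.46  0.78 -0.34]
```

```bash
python3 -m handwheel '[{"dx":0,"dy":-0.07,"dz":0.3,"wx":0,"wy":0,"wz":-0.001,"claw":0},{"dx":0,"dy":0,"dz":0.25,"wx":0,"wy":0,"wz":0,"claw":0},{"dx":0,"dy":0,"dz":0,"wx":0,"wy":0,"wz":0,"claw":0},{"dx":0,"dy":0,"dz":0,"wx":0,"wy":0,"wz":0,"claw":0},{"dx":0,"dy":0,"dz":0,"wx":0,"wy":0,"wz":0,"claw":0},{"dx":0,"dy":0,"dz":0,"wx":0,"wy":0,"wz":0,"claw":0}]'
python3 - <<'E'
from h import *
plan([.4947,.2083,.1177],1.303,1)
s=monitor.observe(); p=s["position"]; P=[p[0],p[1],p[2]-.0757,s["tool_rot"][2]-np.pi/2]
out=[]
for c in ["scene","side","wrist"]:
  f=optics.grab_frame(c); im=f["frame"].copy(); raw=im.copy()
  m=optics.masks_of("cover_centre",c)[:1]
  if m:
    b=m[0]["region"]
    for dz in (-.008,-.004,0,.004):
      x,e=fit([(f,b)],"cover_centre",z=P[2]+dz,yaws=[P[3]],guess=P[:2]); print(c,dz,x.round(4),round(e,4))
  for n,Q in [("cover_centre",P),("base_top",[.4947,.2083,0,-.268])]:
    cs,_=cv2.findContours(sil(f,n,Q,1),0,1); cv2.drawContours(im,cs,-1,(0,255,0),1)
    u=proj(f,pose(Q,M[n][0])).mean(0)
  x,y=[int(v) for v in u]; k=lambda i: cv2.resize(i[y-70:y+50,x-80:x+80],(400,300),interpolation=2)
  if c=="wrist": out.append(cv2.resize(im,(400,300)))
  elif c=="scene": out.append(k(im))
  else: out+= [k(im),k(raw)]
cv2.imwrite("pics/f1.png",np.vstack([np.hstack(out[:2]),np.hstack(out[2:4])]))
E
```

```text
clock: 25.42
position: [0.4948, 0.2084, 0.1179]
tool_rot: [3.142, -0.0, 1.302]
force: [1.6, -0.4, -1.9]
grip_width: 0.0097
finger_force: 68.8
t=25.43 pos [0.4948 0.2084 0.1179] rpy [ 3.1416 -0.      1.3024] n 1 d [-0.01 -0.    0.02] w [ 0.     -0.     -0.0006] F [ 1.6 -0.4 -1.9] grip 0.0097 68.8 q [-0.94  0.58  0.61  1.93 -0.47  0.77 -0.33]
scene -0.008 [ 0.4889  0.2091 -0.2617] 0.0661
scene -0.004 [ 0.4919  0.2085 -0.2563] 0.0683
scene 0 [ 0.4949  0.2081 -0.2631] 0.0717
scene 0.004 [ 0.4984  0.2072 -0.2674] 0.0757
side -0.008 [ 0.501   0.2005 -0.2645] 0.0796
side -0.004 [ 0.4999  0.2042 -0.259 ] 0.0806
side 0 [ 0.4984  0.2077 -0.2566] 0.0825
side 0.004 [ 0.4968  0.2113 -0.2525] 0.0851
wrist -0.008 [ 0.495   0.209  -0.2678] 0.2427
wrist -0.004 [ 0.4954  0.2091 -0.2627] 0.2339
wrist 0 [ 0.4952  0.2089 -0.2686] 0.2283
wrist 0.004 [ 0.4954  0.2094 -0.2607] 0.2532
```

View pics/f1.png

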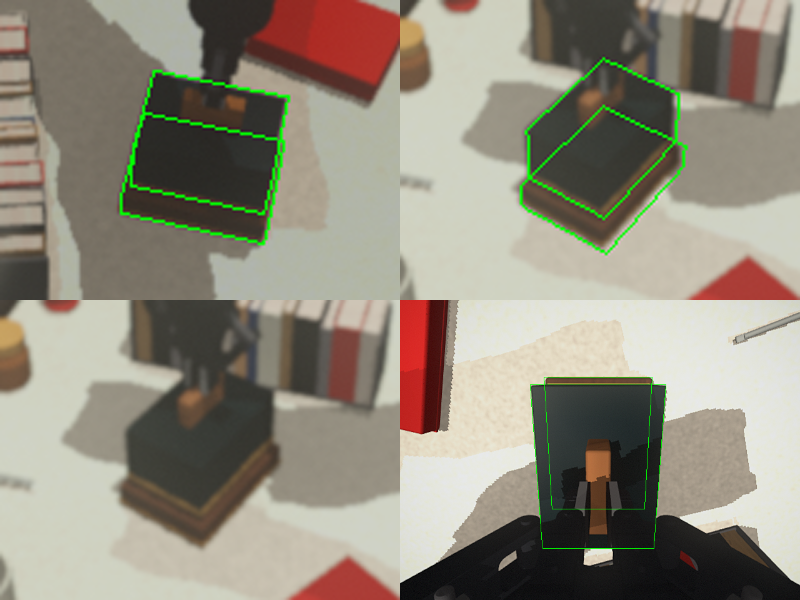

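All three views show the cover level, centred and square, with its rim at about z = 0.042 m (10 mm gap), and no contact force. Hand in.

```bash
python3 -c "
from workcell import job_done
print(job_done())"
```

```text
the job is handed in; nothing more can be done
None
```

The medal board is on the base, within about 1 mm of centre and square, and released. The cover is held level and centred over both, rim about 10 mm above the base; job handed in at about 25.7 s.

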